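# Find and seat the rocking pacifier-cup cover

### The arm

A 6-joint arm with a two-finger parallel gripper is mounted at the origin on the work surface. World frame = base frame: x ahead of the robot, y to its left, z up, the work surface at z = 0. Lengths are in mm, angles in degrees, forces in N, time in s.
With the tool pointing down it reaches from about 325 to 775 mm from the base axis. Payload 5.5 kg.
Tool frame: the origin (TCP) lies at the very end of the fingers, on their centre line; the grasp point (between the pads) lies ctrl.tcp_to_grasp behind it (ctrl.tcp_to_grasp is the distance from the TCP to the grasp point, in mm); z points along the fingers, x is the direction in which the jaws open and shut, and the axes are right-handed (so a half turn about z gives the same grasp; the last joint's range is limited). The gripper opens to 88 mm and grips with 3 to 60 N. Pads are 20 mm wide; open, the fingers measure 115 mm over their backs; the gripper's body (75 mm by 178 mm) begins 61 mm behind the grasp point.
Start: joints at [-73.436, 5.22, 70.514, -0, 104.267, -3.249], TCP at [203.37, -564.497, 199.131] pointing down, gripper open.
Joint ranges: [-164.24, 164.24], [-49.07, 125.15], [9.68, 141.18], [-86.29, 266.29], [3.28, 154.24], [-151.56, 151.56]. Speed limits (degrees/s): [147.25, 147.25, 172.46, 180, 180, 180].

### API

Orientations are given as [roll, pitch, yaw] about the fixed x, y, z axes, in that order (R = Rz(yaw) Ry(pitch) Rx(roll)).
In Python, from workcell import ctrl gives the robot as it stands. The module is installed in compiled form; this text tells all that it offers.
- The arm moves only by the shell command python3 -m crank 'ROWS'. ROWS is JSON, one flat list of numbers, 5 for each row, row after row: the shift along the world's x, y, z in mm, then the turn about the world's z in units of 5 degrees (1.0 is 5 degrees), then the finger opening in mm, from 0 to 87.8. In form: [tx, ty, tz, spin, fingers, tx, ty, tz, spin, fingers, ...]. A call has exactly 10 rows; each row is the pose to reach, as a shift and turn from the pose commanded when the call began; what a row does not reach only later rows make up. A row lasts 1/12 s, in which the tool goes at most 41.7 mm and 7.16 degrees, less where a joint would pass 70% of its speed; a pose out of reach is approached as far as the arm can. A call with a gripper value outside its range is refused whole. The fingers move at their own pace and stop on an object; the grip force is fixed at half the most. Time passes only in rows, so rows that repeat a pose let the fingers close, or fill a call up. It gives the time, the measured TCP pose, the force and the opening at its end, in the units of the state.
- ctrl.observe(): the state, without advancing time (a new reading comes with each control period).
- ctrl.camera(name): name is "scene" or "top" or "wrist"; returns a dict with "color" (420x560x3 uint8, red, green, blue), "intrinsics" (3x3 intrinsics, pixels), "extrinsics" (4x4, takes a point from world to camera coordinates). Camera axes: x right, y up, looking along -z (the intrinsics and any distortion apply to the point x, -y, -z); pixel columns grow to the right and rows downward; lengths in mm; the calibration is good to about 2 mm. A picture is of the moment at which its call begins. There is no depth.
- ctrl.sign_off(): hands the job in, once; it reports no verdict.
The state is a dict: "time": time; "joint_pos": joint angles; "dq": joint speeds; "tau": joint torques, N m; "tcp_pos": TCP position; "tool_rot": TCP orientation; "wrist_force": force on the tool from outside, world axes, zero at the start; "ft_torque": the same for the moment, N m; "gripper_width": opening from 0.0 (shut) to 1.0 (fully open).
Only numpy, scipy, OpenCV 4.12 (cv2) and the standard library are available. Lean on these libraries where they do the work, as an engineer would, in place of code of your own. Each camera call takes 0.05 s, during which the arm holds its last target. There are 200 camera calls.

### The job

One of the four identical covers on the pacifier caddy is not on properly and rocks. Press each one gently near its edge with a fingertip until you find the one that rocks, then press that one firmly in the middle until it is fully home and level. Do not press hard on covers that are already tight, do not lift any cover, leave the other things on the shelf where they are, and end clear of everything.

Things in the scene. Friction and masses are not known exactly. Their poses are not given: they have to be found in the camera images.
- caddy: wooden caddy block fixed to the shelf, 196 x 196 x 30 mm, holding four grey cups with covers in a 2 x 2 square above it. Origin at the centre of its underside on the shelf, z up, x and y along its sides.
- cover_a: one of four identical round white covers, a flat disc 72 mm across and 6 mm thick with a skirt; origin at the centre of its flat top face, which lies 58 mm above the shelf, z up out of it. Stands at x, y = (-44, -44) mm in the caddy's axes. Any of the four may be the loose one, a new one at each start; it looks like the rest and rests level at the same height.
- cover_b: another of the identical covers, same origin and axes, at (-44, +44) mm in the caddy's axes. All four have springy tops that give about 1 mm per 3 N (6 mm at most) wherever pressed, and come back. A tight cover does nothing else and stays level; but pressed with more than about 8 N it is pushed too far into its cup and stays down, which spoils the job.
- cover_c: another of the identical covers, same origin and axes, at (+44, -44) mm in the caddy's axes. If loose, whichever of the four it is, a light press (3 to 4 N) 18 to 30 mm from its centre tips it by about 0.11 rad, the pressed edge dipping 3 to 4 mm, and it levels itself when let go; pressing the edge does not seat it.
- cover_d: another of the identical covers, same origin and axes, at (+44, +44) mm in the caddy's axes. The loose one, pressed within about 8 mm of its centre with more than 13 N (17 to 22 N is right), slides 4 mm down onto its seat, besides the give of its springy top, and stays there, level and no longer rocking.
- pacifier_a: yellow pacifier standing on its button in the clear tray, shield 44 mm across, 39 mm high, 25 g, loose. Origin at the centre of its underside. Leave alone.
- pacifier_b: pale blue pacifier like the yellow one, beside it in the tray (clear acrylic, 150 x 120 x 22 mm, fixed). Leave alone.
- bowl: small glass bowl turned upside down, 96 mm across at its rim, 42 mm high, loose. Origin at the centre of its underside on the shelf. Leave alone.
- tongs: steel tongs lying flat, about 165 mm long in x, 58 mm wide, 8 mm high, loose. Origin at the middle of the underside. Leave alone.

How it is judged:
By the outcome, as a careful person would: the job done as asked, in the order asked, and still so for the second after the job is handed in, with the robot touching nothing.
It also fails if it takes over 56 s, if anything falls off the work surface, if the arm or the gripper's body presses on something with over 40 N, if the wrist force passes 120 N, or if a joint passes its speed limit or range.

## Working session

There is one attempt and no reset: what is moved stays moved. The work goes in short steps, Python scripts to look and compute and a shell command to move; the robot and the scene stay as the last step left them, time stands still between calls to the robot, and variables do not carry over. Pictures are saved under pics/ and viewed, about 8 in all and at most 12, crops included, and the job is handed in when it is done.

```bash
mkdir -p pics; python3 - <<'E'
from workcell import ctrl
import cv2
s=ctrl.observe();print(s,ctrl.tcp_to_grasp)
for n in("top","scene"):
    c=ctrl.camera(n);cv2.imwrite(f"pics/{n}0.png",c["color"][:,:,::-1]);print(c["intrinsics"],c["extrinsics"])
E
```

```text
{'time': 0.0, 'joint_pos': array([-7.34360473e+01,  5.26289533e+00,  7.05810562e+01, -2.86349187e-03,
        1.04267052e+02, -3.25066132e+00]), 'dq': array([ 0.15253074, -0.03495724,  0.01776201, -0.0458618 ,  0.07139708,
       -0.04687861]), 'tau': array([-1.59350937e-03, -4.46454906e+01, -4.06447542e+01,  6.98431931e-02,
        2.92627816e-02, -1.51548275e-04]), 'tcp_pos': array([ 203.25040439, -564.1608111 ,  198.01727307]), 'tool_rot': array([-1.79996478e+02,  1.10981935e-01, -7.01860856e+01]), 'wrist_force': array([-0.43944881,  0.05668199, -0.49676387]), 'ft_torque': array([-0.05678173,  0.0164892 , -0.00785445]), 'gripper_width': 0.999841950766923} 18.700000000000003
[[502.3019428    0.         282.38296663]
 [  0.         502.3019428  218.37065709]
 [  0.           0.           1.        ]] [[-5.33261175e-03 -9.99974367e-01 -4.77794893e-03  6.84731732e+01]
 [ 9.96471397e-01 -5.71403891e-03  8.37383076e-02 -5.81939646e+02]
 [-8.37634625e-02 -4.31454556e-03  9.96476325e-01 -1.23040695e+03]
 [ 0.00000000e+00  0.00000000e+00  0.00000000e+00  1.00000000e+00]]
[[430.27243479   0.         274.87865883]
 [  0.         430.27243479 205.09009934]
 [  0.           0.           1.        ]] [[ 5.94567626e-01  8.04044692e-01  1.21279465e-03 -3.82073670e+02]
 [-5.92157454e-01  4.36861829e-01  6.77127235e-01  2.76146127e+02]
 [ 5.43910735e-01 -4.03316098e-01  7.35864959e-01 -1.14648318e+03]
 [ 0.00000000e+00  0.00000000e+00  0.00000000e+00  1.00000000e+00]]
```

View pics/top0.png

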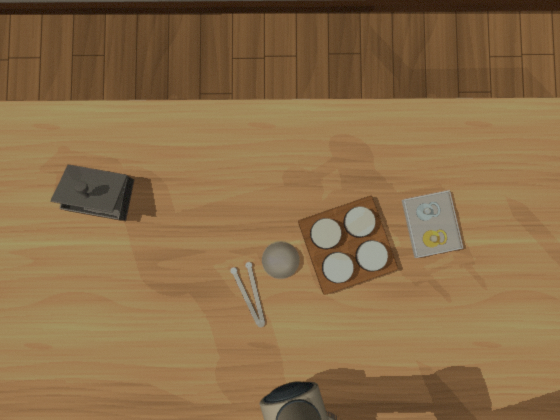

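View pics/scene0.png

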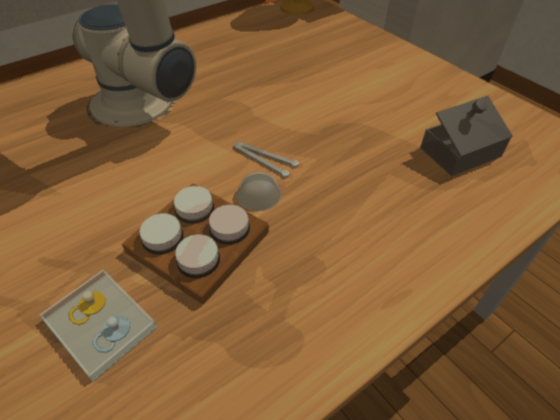

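The top view shows the covers near pixels (326,234), (360,222), (338,268) and (372,256), with the bowl at (281,260). The tray is right of the caddy and the tongs lie lower left. The scene view agrees.

```bash
cat > h.py <<'E'
import numpy as np,cv2
from workcell import ctrl
def ray(c,u,v,z):
    K,E=c["intrinsics"],c["extrinsics"];d=np.linalg.solve(K,[u,v,1.])*[1,-1,-1]
    R,t=E[:3,:3],E[:3,3];o=-R.T@t;w=R.T@d
    return o+w*(z-o[2])/w[2]
def proj(c,p):
    q=c["extrinsics"][:3,:3]@p+c["extrinsics"][:3,3];q=c["intrinsics"]@(q*[1,-1,-1]);return q[:2]/q[2]
E
python3 - <<'E'
from h import *
im=cv2.imread("pics/top0.png");c=ctrl.camera("top")
hsv=cv2.cvtColor(im,cv2.COLOR_BGR2HSV)
m=((hsv[...,1]<70)&(hsv[...,2]>140)).astype(np.uint8);m[:, :305]=0;m[:,393:]=0;m[:195]=0;m[300:]=0
n,l,st,ce=cv2.connectedComponentsWithStats(m)
P=[]
for i in range(1,n):
    if st[i,4]>200:
        p=ray(c,*ce[i],58);P.append(p);print(st[i],ce[i],p.round(1))
P=np.array(P);cen=P.mean(0);print(cen)
for a in P:
    print((a-cen)[:2].round(1),np.degrees(np.arctan2(*(a-cen)[1::-1])),np.linalg.norm(a-cen))
c=ctrl.camera("scene")
im=c["color"][:,:,::-1].copy()
for p in P:
    for t in np.linspace(0,2*np.pi,60):
        u=proj(c,p+[36*np.cos(t),36*np.sin(t),0]);cv2.circle(im,tuple(np.round(u).astype(int)),0,(0,0,255),-1)
cv2.imwrite("pics/chk.png",cv2.resize(im[170:300,110:290],None,fx=4,fy=4))
E
```

```text
[346 207  29  29 663] [359.94570136 221.06485671] [ 571.9 -123.2   58. ]
[312 219  29  29 658] [325.82826748 232.92857143] [543.5 -40.   58. ]
[358 241  29  29 668] [372.22155689 255.30838323] [ 488.7 -151.3   58. ]
[324 253  29  29 671] [337.92995529 267.17436662] [460.7 -68.2  58. ]
[516.18555541 -95.70054203  58.        ]
[ 55.7 -27.5] -26.321680083259025 62.10659501119639
[27.3 55.7] 63.88127664898594 61.98242596330116
[-27.4 -55.6] -116.24554412490512 62.040887624682966
[-55.5  27.5] 153.62395851960386 61.96950663866418
```

View pics/chk.png

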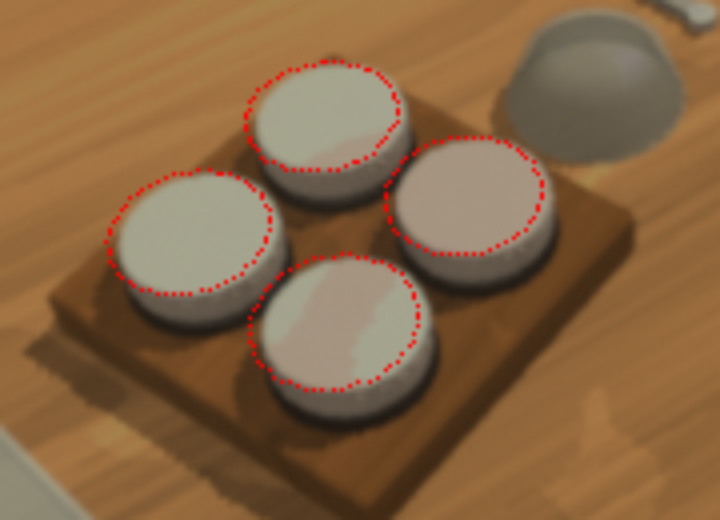

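The overlay from the top-view positions matches the scene view within about 2 mm, and the diagonals are 62.0 mm against 62.2 expected. The caddy grid is at about 18.7°, so the jaws (-70.2°) are already aligned. I'll probe with the closed fingers 24 mm out from each centre.

```bash
python3 -m crank '[33,50,0,0,0, 66,101,0,0,0, 99,152,-20,0,0, 132,203,-40,0,0, 165,254,-60,0,0, 198,305,-80,0,0, 231,356,-100,0,0, 263,405,-100,0,0, 263,405,-100,0,0, 263,405,-100,0,0]'; python3 -m crank '[40,60,0,-0.2,0, 40,60,0,-0.2,0, 40,60,0,-0.2,0,40,60,0,-0.2,0,40,60,0,-0.2,0,40,60,0,-0.2,0,40,60,0,-0.2,0,40,60,0,-0.2,0,40,60,0,-0.2,0,40,60,0,-0.2,0]' --help 2>&1 | head -0; python3 - <<'E'
from h import *
s=ctrl.observe();print(s["time"],s["tcp_pos"],s["tool_rot"],s["wrist_force"],s["gripper_width"])
E
```

```text
time: 1.03
tcp_pos: [425.0, -222.2, 115.8]
tool_rot: [-180.0, -0.0, -70.2]
wrist_force: [-0.2, -0.0, 0.6]
gripper_width: 0.281
1.0333 [ 425.0211939  -222.17680359  115.76627537] [-1.79989839e+02 -1.23003640e-02 -7.01993426e+01] [-0.17442508 -0.03601034  0.60165361] 0.28146046114761075
```

The first call ran and fell a little short. The malformed second one did nothing, so I'll finish the approach now.

```bash
python3 -m crank '[30,45,-15,-0.2,0, 41,62,-30,-0.2,0, 41,62,-30,-0.2,0, 41,62,-30,-0.2,0, 41,62,-30,-0.2,0, 41,62,-30,-0.2,0, 41,62,-30,-0.2,0, 41,62,-30,-0.2,0, 41,62,-30,-0.2,0, 41,62,-30,-0.2,0]'; python3 - <<'E'
from h import *
s=ctrl.observe();print(s["time"],s["tcp_pos"],s["tool_rot"],s["wrist_force"],s["gripper_width"])
c=ctrl.camera("wrist");cv2.imwrite("pics/w1.png",c["color"][:,:,::-1])
for p in([488.7,-151.3,58],[460.7,-68.2,58],s["tcp_pos"]): print(proj(c,np.array(p)))
E
```

```text
time: 1.87
tcp_pos: [465.4, -162.7, 86.6]
tool_rot: [-180.0, -0.0, -71.3]
wrist_force: [0.3, 0.5, 0.3]
gripper_width: 0.005
1.8667 [ 465.36441031 -162.73193605   86.6185728 ] [-1.79975732e+02 -2.44788358e-02 -7.12555435e+01] [0.28590274 0.46888791 0.26109537] 0.004792266034855042
[278.00947917 195.92526082]
[130.28893517 195.72718981]
[283.53371264 255.58791676]
```

View pics/w1.png

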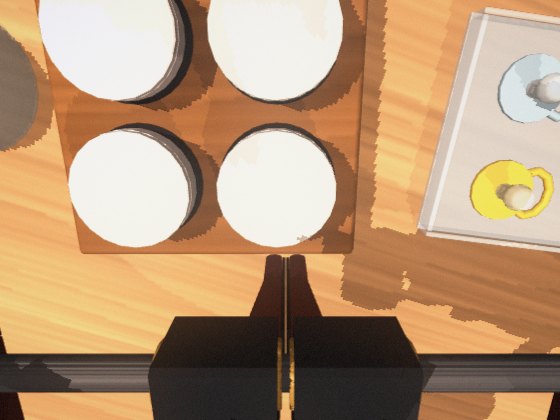

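The wrist view puts the front covers at about (276,187) and (131,187), against predictions of (278,196) and (130,196). The seen fingertips match their projection, so the covers are about 4–5 mm further along +u, which agrees with the small offset in the scene overlay. I'll shift the estimates by (+4,+1).

```bash
python3 -m crank '[5,5,-10,0,0, 5,5,-20,0,0, 5,5,-25,0,0, 5,5,-25,0,0, 5,5,-25,0,0, 5,5,-25,0,0, 5,5,-25,0,0, 5,5,-25,0,0, 5,5,-25,0,0, 5,5,-25,0,0]'; python3 -m crank '[0,0,-0.5,0,0, 0,0,-1,0,0, 0,0,-1.5,0,0, 0,0,-1.5,0,0, 0,0,-1.5,0,0, 0,0,-1.5,0,0, 0,0,-1.5,0,0, 0,0,-1.5,0,0, 0,0,-1.5,0,0, 0,0,-1.5,0,0]'
```

```text
time: 2.75
tcp_pos: [470.6, -157.1, 61.5]
tool_rot: [-180.0, -0.0, -71.2]
wrist_force: [1.2, -0.5, -0.5]
gripper_width: 0.006
time: 3.58
tcp_pos: [470.5, -157.1, 59.8]
tool_rot: [-180.0, -0.0, -71.2]
wrist_force: [-0.2, 0.7, -0.7]
gripper_width: 0.005
```

```bash
python3 -m crank '[0,0,-0.5,0,0, 0,0,-1,0,0, 0,0,-1.5,0,0, 0,0,-1.5,0,0, 0,0,-1.5,0,0, 0,0,-1.5,0,0, 0,0,-1.5,0,0, 0,0,-1.5,0,0, 0,0,-1.5,0,0, 0,0,-1.5,0,0]'; python3 -m crank '[0,0,-0.5,0,0, 0,0,-0.7,0,0, 0,0,-0.7,0,0, 0,0,-0.7,0,0, 0,0,-0.7,0,0, 0,0,-0.7,0,0, 0,0,-0.7,0,0, 0,0,-0.7,0,0, 0,0,-0.7,0,0, 0,0,-0.7,0,0]'
```

```text
time: 4.42
tcp_pos: [470.5, -157.1, 58.3]
tool_rot: [-180.0, -0.0, -71.2]
wrist_force: [1.0, 0.6, 0.0]
gripper_width: 0.005
time: 5.25
tcp_pos: [470.5, -157.1, 57.6]
tool_rot: [180.0, 0.0, -71.2]
wrist_force: [-0.2, 0.1, 0.1]
gripper_width: 0.005
```

```bash
python3 -m crank '[0,0,-0.5,0,0, 0,0,-0.7,0,0, 0,0,-0.7,0,0, 0,0,-0.7,0,0, 0,0,-0.7,0,0, 0,0,-0.7,0,0, 0,0,-0.7,0,0, 0,0,-0.7,0,0, 0,0,-0.7,0,0, 0,0,-0.7,0,0]'; python3 -m crank '[0,0,-0.5,0,0, 0,0,-0.7,0,0, 0,0,-0.7,0,0, 0,0,-0.7,0,0, 0,0,-0.7,0,0, 0,0,-0.7,0,0, 0,0,-0.7,0,0, 0,0,-0.7,0,0, 0,0,-0.7,0,0, 0,0,-0.7,0,0]'
```

```text
time: 6.08
tcp_pos: [470.5, -157.1, 56.9]
tool_rot: [180.0, -0.0, -71.2]
wrist_force: [-0.1, -0.5, -0.5]
gripper_width: 0.007
time: 6.92
tcp_pos: [470.5, -157.1, 56.1]
tool_rot: [-180.0, 0.0, -71.2]
wrist_force: [0.8, -1.1, -1.3]
gripper_width: 0.005
```

```bash
python3 - <<'E'
from h import *
print([ctrl.observe()["wrist_force"].round(2)])
c=ctrl.camera("wrist");a=c["color"][:,:,::-1][60:330,60:420]
d=ctrl.camera("scene")["color"][:,:,::-1]
cv2.imwrite("pics/w2.png",np.hstack([cv2.resize(a,(400,300)),cv2.resize(d[175:290,115:268],(400,300),interpolation=cv2.INTER_CUBIC)]))
print(ctrl.observe()["wrist_force"].round(2),ctrl.observe()["tcp_pos"])
E
```

```text
[array([ 0.83, -1.08, -1.29])]
[ 0.08 -0.69  0.84] [ 470.48601002 -157.05680109   56.16238898]
```

View pics/w2.png

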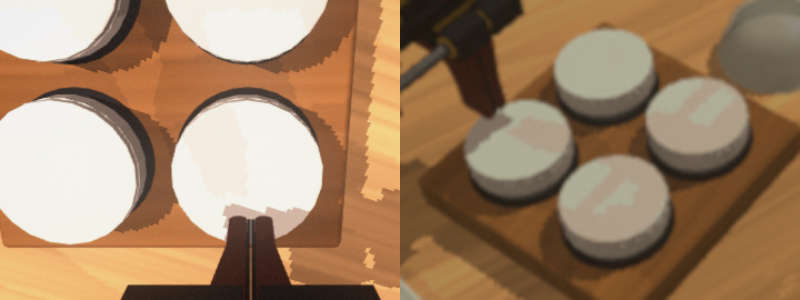

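The fingertips sit over the near edge of the cover, about 12 mm inside the rim, with the shadow nearly meeting the tips. There is no contact force yet, so I'll keep going in small steps.

```bash
python3 -m crank '[0,0,-0.5,0,0, 0,0,-0.7,0,0, 0,0,-0.7,0,0, 0,0,-0.7,0,0, 0,0,-0.7,0,0, 0,0,-0.7,0,0, 0,0,-0.7,0,0, 0,0,-0.7,0,0, 0,0,-0.7,0,0, 0,0,-0.7,0,0]'; python3 -m crank '[0,0,-0.5,0,0, 0,0,-0.7,0,0, 0,0,-0.7,0,0, 0,0,-0.7,0,0, 0,0,-0.7,0,0, 0,0,-0.7,0,0, 0,0,-0.7,0,0, 0,0,-0.7,0,0, 0,0,-0.7,0,0, 0,0,-0.7,0,0]'
```

```text
time: 7.85
tcp_pos: [470.5, -157.0, 55.4]
tool_rot: [180.0, 0.0, -71.2]
wrist_force: [0.8, 0.8, -0.4]
gripper_width: 0.003
time: 8.68
tcp_pos: [470.5, -157.1, 54.8]
tool_rot: [-180.0, -0.0, -71.2]
wrist_force: [0.8, -0.2, 0.6]
gripper_width: 0.005
```

```bash
python3 - <<'E'
from h import *
f=[]
c=ctrl.camera("wrist");a=c["color"][:,:,::-1][120:300,160:400]
for i in range(3): f.append(ctrl.observe()["wrist_force"][2]);d=ctrl.camera("scene")["color"][:,:,::-1]
cv2.imwrite("pics/w3.png",np.hstack([cv2.resize(a,(400,300)),cv2.resize(d[200:260,125:205],(400,300),interpolation=cv2.INTER_CUBIC)]))
print(f,ctrl.observe()["tcp_pos"])
E
```

```text
[np.float64(-0.5107491583172756), np.float64(-0.2589740600993057), np.float64(-0.05462769978448359)] [ 470.47128324 -157.05798356   54.76028309]
```

View pics/w3.png

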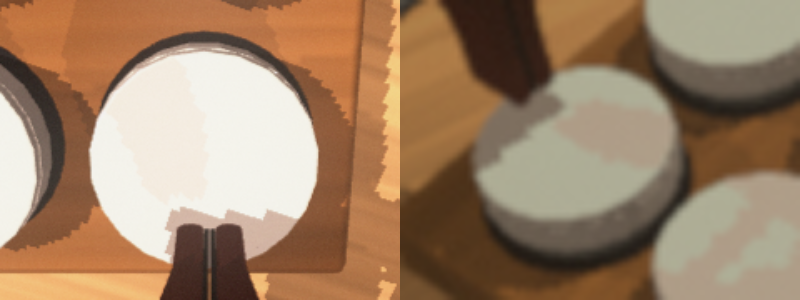

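```bash
python3 - <<'E'
from h import *
c=ctrl.camera("scene");w=ctrl.camera("wrist");t=ctrl.camera("top")
cv2.imwrite("pics/t3.png",t["color"][:,:,::-1])
T=ctrl.observe()["tcp_pos"]
for n,k,x0,y0,s,ox in(("scene",c,125,200,5,400),("wrist",w,160,120,1/.6,0)):
    for p in(T,np.array([492.5,-150,58]),np.array([488.7,-151.3,58])):
        u=proj(k,p);print(n,u.round(1),((u-[x0,y0])*s+[ox,0]).round())
g=c["color"].astype(int);hsv=cv2.cvtColor(c["color"],cv2.COLOR_RGB2HSV)
print(ctrl.observe()["wrist_force"])
E
```

```text
scene [149.9 223.7] [525. 118.]
scene [158.5 228.3] [567. 141.]
scene [156.9 227.3] [559. 136.]
wrist [283.5 255.6] [206. 226.]
wrist [284.2 216.8] [207. 161.]
wrist [284.2 224.2] [207. 174.]
[ 0.2424931  -0.04625225 -0.19333075]
```

```bash
python3 -m crank '[1,0,-0.5,0,0, 2,1,-1,0,0, 2,1,-1,0,0, 2,1,-1,0,0, 2,1,-1,0,0, 2,1,-1,0,0, 2,1,-1,0,0, 2,1,-1,0,0, 2,1,-1,0,0, 2,1,-1,0,0]'; python3 -m crank '[0,0,-0.5,0,0, 0,0,-0.7,0,0, 0,0,-0.7,0,0, 0,0,-0.7,0,0, 0,0,-0.7,0,0, 0,0,-0.7,0,0, 0,0,-0.7,0,0, 0,0,-0.7,0,0, 0,0,-0.7,0,0, 0,0,-0.7,0,0]'
```

```text
time: 9.87
tcp_pos: [472.5, -156.1, 53.8]
tool_rot: [-180.0, -0.0, -71.2]
wrist_force: [-0.0, 0.1, -0.3]
gripper_width: 0.006
time: 10.7
tcp_pos: [472.5, -156.1, 53.1]
tool_rot: [180.0, -0.0, -71.2]
wrist_force: [-0.3, -0.4, -0.3]
gripper_width: 0.008
```

```bash
python3 - <<'E'
from h import *
c=ctrl.camera("scene");w=ctrl.camera("wrist")
o=ctrl.observe();T=o["tcp_pos"];print(T,o["wrist_force"],o["ft_torque"],o["tau"])
u=np.array([.947,.321,0]);v=np.array([.321,-.947,0])
out=[]
for k,x0,y0,x1,y1 in((w,200,140,350,290),(c,130,200,190,260)):
    im=cv2.resize(k["color"][y0:y1,x0:x1,::-1],(400,400),interpolation=cv2.INTER_CUBIC);s=400/(x1-x0)
    for a,b in((0,0),(10,0),(-10,0),(0,10),(0,-10)):
        q=(proj(k,T+a*u+b*v)-[x0,y0]+.5)*s;cv2.circle(im,tuple(q.astype(int)),3,(0,255,0) if a else (255,0,0),-1)
    out.append(im)
cv2.imwrite("pics/w4.png",np.hstack(out))
E
```

```text
[ 472.47419535 -156.0548349    53.06309557] [1.17423445 0.60496262 0.46893843] [ 0.02309692 -0.00155639 -0.04879091] [ 1.88758626e-03 -3.29924405e+01 -4.02127790e+01  5.93513763e-02
 -4.50909371e-02 -4.03186766e-05]
```

View pics/w4.png

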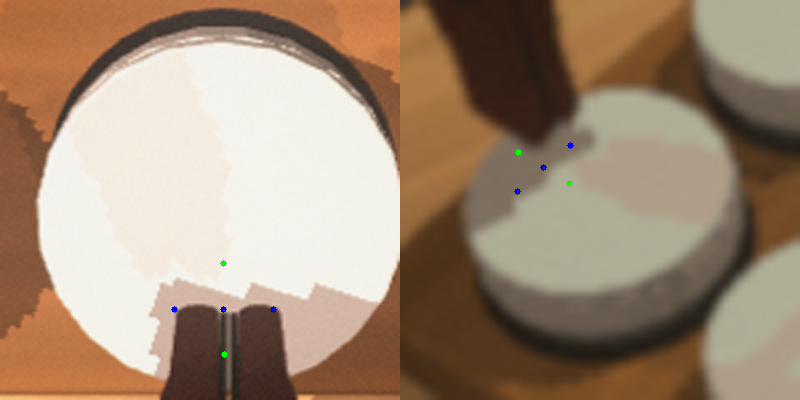

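Both views show the visible fingertips well above the projected TCP (scene tip near (545,140), TCP projected at (543,167) in the crop). The tips are therefore not at the reported TCP height and contact simply hasn't happened. I'll keep descending in steps too small to exceed 5 N.

```bash
python3 -m crank '[0,0,-0.5,0,0, 0,0,-1,0,0, 0,0,-1.4,0,0, 0,0,-1.4,0,0, 0,0,-1.4,0,0, 0,0,-1.4,0,0, 0,0,-1.4,0,0, 0,0,-1.4,0,0, 0,0,-1.4,0,0, 0,0,-1.4,0,0]'
```

```text
time: 11.63
tcp_pos: [472.5, -156.1, 51.7]
tool_rot: [-180.0, -0.0, -71.2]
wrist_force: [0.4, -0.5, 0.9]
gripper_width: 0.004
```

```bash
python3 -m crank '[0,0,-0.5,0,0, 0,0,-1,0,0, 0,0,-1.4,0,0, 0,0,-1.4,0,0, 0,0,-1.4,0,0, 0,0,-1.4,0,0, 0,0,-1.4,0,0, 0,0,-1.4,0,0, 0,0,-1.4,0,0, 0,0,-1.4,0,0]'
```

```text
time: 12.47
tcp_pos: [472.5, -156.1, 50.3]
tool_rot: [-180.0, -0.0, -71.2]
wrist_force: [-0.3, 0.4, 0.2]
gripper_width: 0.007
```

```bash
python3 -m crank '[0,0,-0.5,0,0, 0,0,-1,0,0, 0,0,-1.4,0,0, 0,0,-1.4,0,0, 0,0,-1.4,0,0, 0,0,-1.4,0,0, 0,0,-1.4,0,0, 0,0,-1.4,0,0, 0,0,-1.4,0,0, 0,0,-1.4,0,0]'
```

```text
time: 13.3
tcp_pos: [472.5, -156.1, 48.9]
tool_rot: [-180.0, -0.0, -71.2]
wrist_force: [-0.1, 0.0, -0.2]
gripper_width: 0.008
```

```bash
python3 -m crank '[0,0,-0.5,0,0, 0,0,-1,0,0, 0,0,-1.4,0,0, 0,0,-1.4,0,0, 0,0,-1.4,0,0, 0,0,-1.4,0,0, 0,0,-1.4,0,0, 0,0,-1.4,0,0, 0,0,-1.4,0,0, 0,0,-1.4,0,0]'
```

```text
time: 14.13
tcp_pos: [472.5, -156.1, 47.5]
tool_rot: [-180.0, -0.0, -71.2]
wrist_force: [-0.1, 0.4, 0.4]
gripper_width: 0.003
```

```bash
python3 - <<'E'
from h import *
c=ctrl.camera("scene");w=ctrl.camera("wrist")
out=[]
for k,x0,y0,x1,y1 in((w,200,140,350,290),(c,130,200,190,260)):
    out.append(cv2.resize(k["color"][y0:y1,x0:x1,::-1],(400,400),interpolation=cv2.INTER_CUBIC))
cv2.imwrite("pics/w5.png",np.hstack(out))
E
```

```text
(no output)
```

View pics/w5.png

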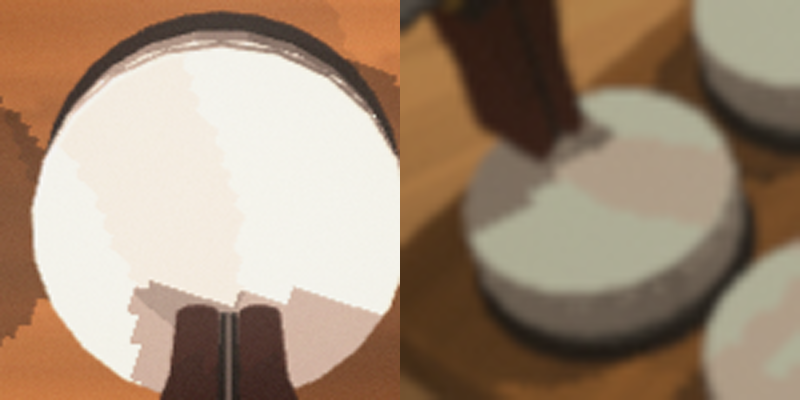

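The cover is unmoved and level, and the tip (scene crop (545,158)) is coming down but still above it. Carrying on with 1.7 mm steps, which would give at most about 5 N.

```bash
python3 -m crank '[0,0,-0.5,0,0, 0,0,-1,0,0, 0,0,-1.7,0,0, 0,0,-1.7,0,0, 0,0,-1.7,0,0, 0,0,-1.7,0,0, 0,0,-1.7,0,0, 0,0,-1.7,0,0, 0,0,-1.7,0,0, 0,0,-1.7,0,0]'
```

```text
time: 15.07
tcp_pos: [472.5, -156.1, 45.8]
tool_rot: [-180.0, -0.0, -71.2]
wrist_force: [0.2, -0.3, 0.6]
gripper_width: 0.007
```

```bash
python3 -m crank '[0,0,-0.5,0,0, 0,0,-1,0,0, 0,0,-1.7,0,0, 0,0,-1.7,0,0, 0,0,-1.7,0,0, 0,0,-1.7,0,0, 0,0,-1.7,0,0, 0,0,-1.7,0,0, 0,0,-1.7,0,0, 0,0,-1.7,0,0]'
```

```text
time: 15.9
tcp_pos: [472.5, -156.1, 44.1]
tool_rot: [-180.0, -0.0, -71.2]
wrist_force: [0.1, -0.0, -0.1]
gripper_width: 0.011
```

```bash
python3 -m crank '[0,0,-0.5,0,0, 0,0,-1,0,0, 0,0,-1.7,0,0, 0,0,-1.7,0,0, 0,0,-1.7,0,0, 0,0,-1.7,0,0, 0,0,-1.7,0,0, 0,0,-1.7,0,0, 0,0,-1.7,0,0, 0,0,-1.7,0,0]'
```

```text
time: 16.73
tcp_pos: [472.5, -156.1, 42.4]
tool_rot: [-180.0, -0.0, -71.2]
wrist_force: [1.2, -0.7, 0.3]
gripper_width: 0.007
```

```bash
python3 - <<'E'
from h import *
o=ctrl.observe();print(o["joint_pos"],o["tcp_pos"],o["wrist_force"])
E
```

```text
[-2.21980015e+01 -9.22070461e+00  1.00542283e+02 -5.58927560e-04
  8.86763940e+01  4.89882032e+01] [ 472.4760607  -156.07693901   42.38603973] [ 1.19919923 -0.73508677  0.32792755]
```

```bash
python3 -m crank '[0,0,-0.5,0,0, 0,0,-1,0,0, 0,0,-1.7,0,0, 0,0,-1.7,0,0, 0,0,-1.7,0,0, 0,0,-1.7,0,0, 0,0,-1.7,0,0, 0,0,-1.7,0,0, 0,0,-1.7,0,0, 0,0,-1.7,0,0]'
```

```text
time: 17.57
tcp_pos: [472.5, -156.1, 40.7]
tool_rot: [-180.0, -0.0, -71.2]
wrist_force: [0.0, -0.1, -0.1]
gripper_width: 0.005
```

```bash
python3 - <<'E'
from h import *
c=ctrl.camera("scene");w=ctrl.camera("wrist")
out=[]
for k,x0,y0,x1,y1 in((w,200,140,350,290),(c,130,200,190,260)):
    out.append(cv2.resize(k["color"][y0:y1,x0:x1,::-1],(400,400),interpolation=cv2.INTER_CUBIC))
cv2.imwrite("pics/w6.png",np.hstack(out))
E
```

```text
(no output)
```

View pics/w6.png

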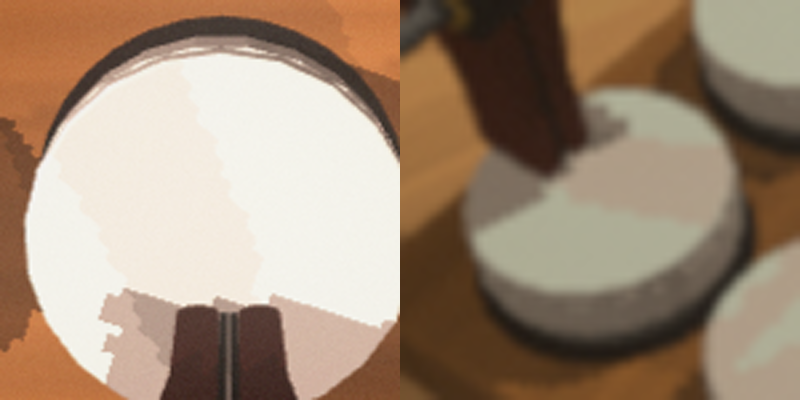

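```bash
python3 - <<'E'
from h import *
w=ctrl.camera("wrist");K,E=w["intrinsics"],w["extrinsics"]
o=-E[:3,:3].T@E[:3,3];T=ctrl.observe()["tcp_pos"];print(K[0,0],K[:2,2],"cam",o,"axis",-E[2,:3],"cam-T",o-T)
for n,p,tz in(("w1",cv2.imread("pics/w1.png"),86.6),("now",w["color"][:,:,::-1],T[2])):
    m=(p.min(2)>150).astype(np.uint8)
    row=[(np.flatnonzero(m[r,200:350])) for r in range(150,240)]
    wd=max((x[-1]-x[0]+1) for x in row if len(x));print(n,wd,"depth",K[0,0]*72/wd,"cam z",o[2]-T[2]+tz,"cover z",o[2]-T[2]+tz-K[0,0]*72/wd)
s=ctrl.camera("scene")
for u in([130+(170)/6.667,200+170/6.667],):
  for z in(40,50,60,70): print(z,ray(s,*u,z).round(1))
E
```

```text
370.7918035234418 [285.21770465 212.64539721] cam [ 550.8729994  -130.23906882  225.1135002 ] axis [-0.28452652 -0.09748641 -0.95369862] cam-T [ 78.38835596  25.82433842 184.43369576]
w1 119 depth 224.34462061922525 cam z 271.0336957627247 cover z 46.68907514349942
now 141 depth 189.3404954162256 cam z 225.11350020099783 cover z 35.77300478477224
40 [ 467.4 -147.7   40. ]
50 [ 476.3 -149.8   50. ]
60 [ 485.2 -151.9   60. ]
70 [ 494.  -153.9   70. ]
```

The tip is now at scene-crop (552,176). Scaled from the cover's own centre (602,190), it should appear near (547,196) at contact, so roughly 1–6 mm remain. Continuing.

```bash
python3 -m crank '[0,0,-0.5,0,0, 0,0,-1,0,0, 0,0,-1.7,0,0, 0,0,-1.7,0,0, 0,0,-1.7,0,0, 0,0,-1.7,0,0, 0,0,-1.7,0,0, 0,0,-1.7,0,0, 0,0,-1.7,0,0, 0,0,-1.7,0,0]'
```

```text
time: 18.6
tcp_pos: [472.5, -156.1, 39.0]
tool_rot: [-180.0, 0.0, -71.2]
wrist_force: [-0.2, 0.3, -0.1]
gripper_width: 0.005
```

```bash
python3 -m crank '[0,0,-0.5,0,0, 0,0,-1,0,0, 0,0,-1.7,0,0, 0,0,-1.7,0,0, 0,0,-1.7,0,0, 0,0,-1.7,0,0, 0,0,-1.7,0,0, 0,0,-1.7,0,0, 0,0,-1.7,0,0, 0,0,-1.7,0,0]'
```

```text
time: 19.43
tcp_pos: [472.5, -156.0, 37.3]
tool_rot: [180.0, 0.0, -71.2]
wrist_force: [-0.1, -0.6, -0.6]
gripper_width: 0.004
```

```bash
python3 -m crank '[0,0,-0.5,0,0, 0,0,-1,0,0, 0,0,-1.7,0,0, 0,0,-1.7,0,0, 0,0,-1.7,0,0, 0,0,-1.7,0,0, 0,0,-1.7,0,0, 0,0,-1.7,0,0, 0,0,-1.7,0,0, 0,0,-1.7,0,0]'
```

```text
time: 20.27
tcp_pos: [472.5, -156.1, 35.6]
tool_rot: [-180.0, 0.0, -71.2]
wrist_force: [0.9, 0.3, -0.4]
gripper_width: 0.002
```

```bash
python3 -m crank '[0,0,-0.5,0,0, 0,0,-1,0,0, 0,0,-1.7,0,0, 0,0,-1.7,0,0, 0,0,-1.7,0,0, 0,0,-1.7,0,0, 0,0,-1.7,0,0, 0,0,-1.7,0,0, 0,0,-1.7,0,0, 0,0,-1.7,0,0]'
```

```text
time: 21.1
tcp_pos: [472.5, -156.1, 33.9]
tool_rot: [180.0, -0.0, -71.2]
wrist_force: [-0.3, -0.3, 0.6]
gripper_width: 0.005
```

```bash
python3 - <<'E'
from h import *
c=ctrl.camera("scene");w=ctrl.camera("wrist")
out=[]
for k,x0,y0,x1,y1 in((w,180,130,380,330),(c,130,200,190,260)):
    out.append(cv2.resize(k["color"][y0:y1,x0:x1,::-1],(400,400),interpolation=cv2.INTER_CUBIC))
cv2.imwrite("pics/w7.png",np.hstack(out))
E
```

```text
(no output)
```

View pics/w7.png

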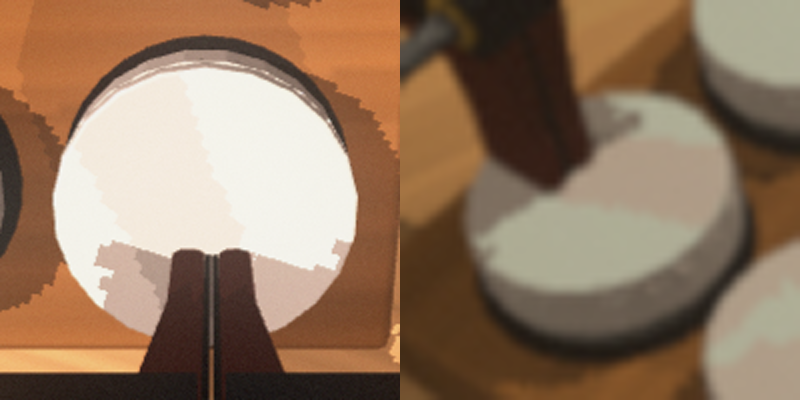

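The tip is now at scene-crop (555,190), within about 1 px (3 mm) of where contact should appear, and the cover still looks level.

```bash
python3 -m crank '[0,0,-0.5,0,0, 0,0,-1,0,0, 0,0,-1.7,0,0, 0,0,-1.7,0,0, 0,0,-1.7,0,0, 0,0,-1.7,0,0, 0,0,-1.7,0,0, 0,0,-1.7,0,0, 0,0,-1.7,0,0, 0,0,-1.7,0,0]'
```

```text
time: 22.03
tcp_pos: [472.5, -156.1, 32.2]
tool_rot: [-180.0, -0.0, -71.2]
wrist_force: [-1.3, -0.7, 3.0]
gripper_width: 0.006
```

```bash
python3 -m crank '[0,0,-0.5,0,0, 0,0,-1,0,0, 0,0,-1.7,0,0, 0,0,-1.7,0,0, 0,0,-1.7,0,0, 0,0,-1.7,0,0, 0,0,-1.7,0,0, 0,0,-1.7,0,0, 0,0,-1.7,0,0, 0,0,-1.7,0,0]'
```

```text
time: 22.87
tcp_pos: [472.6, -156.1, 31.0]
tool_rot: [-180.0, -0.0, -71.2]
wrist_force: [-3.0, -1.3, 6.1]
gripper_width: 0.004
```

Contact at last: 3.0 N at TCP z 32.2 and 6.1 N at 31.0. That is about 2.6 N/mm, so cover C is tight, and the cover tops meet the closed tips at TCP z ≈ 33. Next is the neighbour (cover D position), stopping at about 4 N.

```bash
python3 -m crank '[0,0,14,0,0, -14,41,14,0,0, -28,83,14,0,0, -28,83,10,0,0, -28,83,6,0,0, -28,83,5,0,0, -28,83,5,0,0, -28,83,5,0,0, -28,83,5,0,0, -28,83,5,0,0]';  python3 -m crank '[0,0,-1,0,0, 0,0,-2,0,0, 0,0,-3,0,0, 0,0,-4,0,0, 0,0,-4,0,0, 0,0,-4,0,0, 0,0,-4,0,0, 0,0,-4,0,0, 0,0,-4,0,0, 0,0,-4,0,0]'
cat > f.py <<'E'
from h import *
f=[]
for i in range(5): f.append(ctrl.observe()["wrist_force"]);ctrl.camera("wrist")
print(np.mean(f,0).round(2),np.array(f)[:,2].round(1),ctrl.observe()["tcp_pos"].round(2))
E
python3 f.py
```

```text
time: 23.7
tcp_pos: [444.6, -73.8, 35.4]
tool_rot: [180.0, -0.0, -71.3]
wrist_force: [-0.5, -0.1, -0.5]
gripper_width: 0.008
time: 24.53
tcp_pos: [444.8, -73.6, 32.5]
tool_rot: [-180.0, -0.1, -71.2]
wrist_force: [-2.3, -1.7, 5.2]
gripper_width: 0.007
[-2.15 -1.46  5.99] [5.2 6.6 6.6 5.7 5.8] [444.81 -73.63  32.52]
```

D gives 6 N with contact near TCP z 34.4, so it is stiff. C was softer relative to that contact height, so it is suspect. I'll probe B, then A, slightly lighter, then recheck C.

```bash
python3 -m crank '[0,0,14,0,0, 37,13,14,0,0, 75,25,14,0,0, 112,38,14,0,0, 123,42,14,0,0, 123,42,9,0,0, 123,42,5,0,0, 123,42,5,0,0, 123,42,5,0,0, 123,42,5,0,0]';  python3 -m crank '[0,0,-1,0,0, 0,0,-2,0,0, 0,0,-3,0,0, 0,0,-4,0,0, 0,0,-4,0,0, 0,0,-4,0,0, 0,0,-4,0,0, 0,0,-4,0,0, 0,0,-4,0,0, 0,0,-4,0,0]'; python3 f.py
```

```text
time: 25.62
tcp_pos: [566.6, -31.5, 36.7]
tool_rot: [-180.0, -0.0, -71.2]
wrist_force: [0.1, -0.6, 0.0]
gripper_width: 0.005
time: 26.45
tcp_pos: [567.5, -31.3, 32.8]
tool_rot: [180.0, -0.0, -71.2]
wrist_force: [-2.7, -1.2, 5.2]
gripper_width: 0.002
[-2.85 -1.72  5.32] [5.2 4.1 5.3 6.2 5.9] [567.47 -31.29  32.77]
```

B is also stiff: 5.3 N at 32.8, contact about 34.5. Now A.

```bash
python3 -m crank '[0,0,14,0,0, 14,-41,14,0,0, 28,-83,14,0,0, 28,-83,9,0,0, 28,-83,4.5,0,0, 28,-83,4,0,0, 28,-83,4,0,0, 28,-83,4,0,0, 28,-83,4,0,0, 28,-83,4,0,0]';  python3 -m crank '[0,0,-1,0,0, 0,0,-2,0,0, 0,0,-3,0,0, 0,0,-4,0,0, 0,0,-4,0,0, 0,0,-4,0,0, 0,0,-4,0,0, 0,0,-4,0,0, 0,0,-4,0,0, 0,0,-4,0,0]'; python3 f.py
```

```text
time: 27.53
tcp_pos: [595.5, -113.1, 36.8]
tool_rot: [-180.0, -0.0, -71.1]
wrist_force: [0.2, 0.5, 0.6]
gripper_width: 0.008
time: 28.37
tcp_pos: [595.7, -113.8, 32.8]
tool_rot: [-180.0, 0.0, -71.2]
wrist_force: [-1.0, 2.4, 5.4]
gripper_width: 0.006
[-0.56  3.15  5.26] [5.4 5.2 5.3 5.1 5.3] [ 595.68 -113.78   32.82]
```

A gives 5.3 N as well, identical to B and D. So C is the odd one; I'll retest it at the same commanded depth to confirm.

```bash
python3 -m crank '[0,0,14,0,0, -37,-13,14,0,0, -75,-25,14,0,0, -112,-38,14,0,0, -123,-42,14,0,0, -123,-42,9,0,0, -123,-42,5,0,0, -123,-42,4,0,0, -123,-42,4,0,0, -123,-42,4,0,0]'; python3 -c "
from h import *
cv2.imwrite('pics/sA.png',ctrl.camera('scene')['color'][:,:,::-1]);cv2.imwrite('pics/wA.png',ctrl.camera('wrist')['color'][:,:,::-1])"; python3 -m crank '[0,0,-1,0,0, 0,0,-2,0,0, 0,0,-3,0,0, 0,0,-4,0,0, 0,0,-4,0,0, 0,0,-4,0,0, 0,0,-4,0,0, 0,0,-4,0,0, 0,0,-4,0,0, 0,0,-4,0,0]'; python3 f.py; python3 -c "
from h import *
b=ctrl.camera('scene')['color'][:,:,::-1];a=cv2.imread('pics/sA.png')
k=lambda i:cv2.resize(i[200:260,130:190],(400,400),interpolation=cv2.INTER_CUBIC)
cv2.imwrite('pics/w8.png',np.hstack([k(a),k(b)]))"
```

```text
time: 29.45
tcp_pos: [473.1, -155.7, 36.1]
tool_rot: [180.0, 0.0, -71.1]
wrist_force: [0.4, -0.7, 0.4]
gripper_width: 0.008
time: 30.38
tcp_pos: [472.5, -156.1, 32.6]
tool_rot: [-180.0, -0.0, -71.2]
wrist_force: [-0.5, 0.3, 1.6]
gripper_width: 0.003
[-0.76  0.2   2.16] [1.6 2.5 2.1 2.5 2. ] [ 472.51 -156.11   32.52]
```

View pics/w8.png

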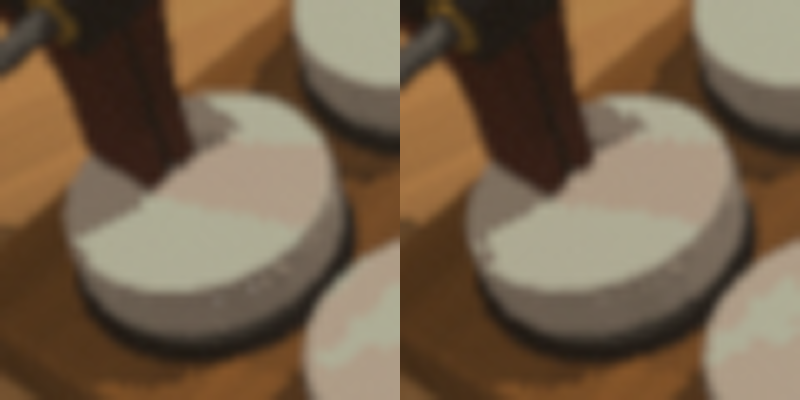

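```bash
python3 - <<'E'
from h import *
c=ctrl.camera("scene");a=cv2.imread("pics/sA.png");b=c["color"][:,:,::-1].copy()
cv2.imwrite("pics/sB.png",b)
g=lambda i:cv2.cvtColor(i,cv2.COLOR_BGR2GRAY).astype(np.float32)
a,b=g(a),g(b)
# local shifts by phase correlation on windows: C's right/lower rim, others as control
for n,(x,y) in dict(Cright=(180,232),Clower=(165,246),Ctop=(170,214),Bright=(245,222),Blow=(205,270),Dtop=(193,190)).items():
    h=7;p=a[y-h:y+h,x-h:x+h].copy();q=b[y-h:y+h,x-h:x+h].copy()
    print(n,cv2.phaseCorrelate(p,q,cv2.createHanningWindow((14,14),cv2.CV_32F)),np.abs(p-q).mean())
flow=cv2.calcOpticalFlowFarneback(*[cv2.resize(i,None,fx=4,fy=4,interpolation=cv2.INTER_CUBIC).astype(np.uint8) for i in(a,b)],None,.5,3,31,5,7,1.5,0)/4
for x,y in((180,232),(165,246),(175,240),(150,240),(143,232),(240,232),(205,265)):print((x,y),flow[4*y,4*x].round(2))
E
```

```text
Cright ((0.8770570733723648, 0.08879683201050703), 1.0149418918291728) 4.102041
Clower ((0.7089647894385092, 0.08382200694048603), 1.0610296461317275) 3.872449
Ctop ((0.47305899956363007, 0.8764647026748902), 1.050499210357666) 3.9234693
Bright ((0.45088966642210426, 0.7047591371551389), 1.0221961625417073) 1.0561224
Blow ((0.4732526414028664, 0.5543032987244718), 0.9784067026774088) 0.5510204
Dtop ((0.4461437541618203, 0.6447260389725331), 1.013954373465644) 0.40816328
(180, 232) [ 0.08 -0.65]
(165, 246) [-0.27 -0.07]
(175, 240) [ 0.02 -0.21]
(150, 240) [-0.17  0.01]
(143, 232) [0.16 0.02]
(240, 232) [ 0.01 -0.01]
(205, 265) [0. 0.]
```

The far rim of C moved up about 0.55 px (roughly 2 mm) while the controls stayed put, so C tips. It is also soft, at 2.1 N against 5.3 N for the others, so C is the loose one. Moving to its middle and pressing.

```bash
python3 -m crank '[0,0,6,0,0, 0,0,10,0,0, 10,4,10,0,0, 20,7,10,0,0, 20,7,8,0,0, 20,7,5,0,0, 20,7,4,0,0, 20,7,4,0,0, 20,7,4,0,0, 20,7,4,0,0]'; python3 -m crank '[0,0,-1,0,0, 0,0,-2,0,0, 0,0,-3,0,0, 0,0,-4,0,0, 0,0,-5,0,0, 0,0,-6,0,0, 0,0,-6,0,0, 0,0,-6,0,0, 0,0,-6,0,0, 0,0,-6,0,0]'; python3 f.py
```

```text
time: 31.57
tcp_pos: [492.3, -149.1, 36.4]
tool_rot: [180.0, 0.0, -71.2]
wrist_force: [0.3, 1.0, -0.5]
gripper_width: 0.005
time: 32.4
tcp_pos: [492.9, -149.2, 31.8]
tool_rot: [-179.9, -0.1, -71.2]
wrist_force: [-1.5, -0.0, 7.9]
gripper_width: 0.005
[-1.76  0.92  7.31] [7.9 6.9 7.3 7.3 7.1] [ 492.87 -149.16   31.77]
```

```bash
python3 -m crank '[0,0,-1,0,0, 0,0,-2,0,0, 0,0,-3,0,0, 0,0,-4,0,0, 0,0,-4,0,0, 0,0,-4,0,0, 0,0,-4,0,0, 0,0,-4,0,0, 0,0,-4,0,0, 0,0,-4,0,0]'; python3 f.py
```

```text
time: 33.48
tcp_pos: [492.9, -149.2, 28.7]
tool_rot: [-179.9, -0.1, -71.2]
wrist_force: [-3.9, 2.3, 11.4]
gripper_width: 0.006
[-3.8   1.65 11.88] [11.4 12.  12.3 11.4 12.4] [ 492.97 -149.18   28.76]
```

```bash
python3 -m crank '[0,0,-1,0,0, 0,0,-2,0,0, 0,0,-3,0,0, 0,0,-4,0,0, 0,0,-4,0,0, 0,0,-4,0,0, 0,0,-4,0,0, 0,0,-4,0,0, 0,0,-4,0,0, 0,0,-4,0,0]'; python3 f.py
```

```text
time: 34.57
tcp_pos: [493.0, -149.2, 25.5]
tool_rot: [-179.9, -0.1, -71.2]
wrist_force: [-6.0, 2.6, 16.3]
gripper_width: 0.004
[-5.71  2.7  15.66] [16.3 15.6 15.7 15.  15.7] [ 492.96 -149.16   25.44]
```

```bash
python3 -m crank '[0,0,-1,0,0, 0,0,-2,0,0, 0,0,-2.5,0,0, 0,0,-2.5,0,0, 0,0,-2.5,0,0, 0,0,-2.5,0,0, 0,0,-2.5,0,0, 0,0,-2.5,0,0, 0,0,-2.5,0,0, 0,0,-2.5,0,0]'; python3 f.py
```

```text
time: 35.65
tcp_pos: [493.1, -149.2, 24.2]
tool_rot: [-179.9, -0.1, -71.2]
wrist_force: [-9.5, 4.1, 22.8]
gripper_width: -0.0
[-9.35  3.82 22.08] [22.8 21.9 22.3 22.1 21.3] [ 493.06 -149.19   24.21]
```

22 N, with the tip 10 mm below first contact (6 mm of spring plus 4 mm of slide): the cover is on its seat. Releasing, then one light edge check.

```bash
python3 -m crank '[0,0,4,0,0, 0,0,10,0,0, 0,0,18,0,0, 0,0,24,0,0, -20,-7,24,0,0, -20,-7,20,0,0, -20,-7,15,0,0, -20,-7,13,0,0, -20,-7,13,0,0, -20,-7,13,0,0]'; python3 -m crank '[0,0,-1,0,0, 0,0,-2,0,0, 0,0,-3,0,0, 0,0,-4,0,0, 0,0,-4,0,0, 0,0,-4,0,0, 0,0,-4,0,0, 0,0,-4,0,0, 0,0,-4,0,0, 0,0,-4,0,0]'; python3 f.py
```

```text
time: 36.73
tcp_pos: [472.5, -155.7, 32.2]
tool_rot: [180.0, 0.1, -71.2]
wrist_force: [0.4, -0.7, 1.3]
gripper_width: -0.001
time: 37.57
tcp_pos: [472.8, -156.1, 29.3]
tool_rot: [-180.0, -0.0, -71.2]
wrist_force: [0.7, 2.1, 4.5]
gripper_width: 0.001
[0.76 1.26 4.72] [4.5 4.9 4.3 5.  4.9] [ 472.76 -156.05   29.17]
```

It now reads 4.7 N about 1.5 mm below the expected contact at 30.4–30.7, so it is stiff and no longer rocks. Retreating.

```bash
python3 -m crank '[0,0,8,0,0, 0,0,30,0,0, 0,0,65,0,0, 0,0,100,0,0, -15,-30,130,0,0, -30,-60,150,0,0, -45,-90,150,0,0, -60,-120,150,0,0, -60,-120,150,0,0, -60,-120,150,0,0]'; python3 -m crank '[0,0,0,0,0, 0,0,0,0,0, 0,0,0,0,0, 0,0,0,0,0, 0,0,0,0,0, 0,0,0,0,0, 0,0,0,0,0, 0,0,0,0,0, 0,0,0,0,0, 0,0,0,0,0]'; python3 - <<'E'
from h import *
b=ctrl.camera("scene")["color"][:,:,::-1]
cv2.imwrite("pics/end.png",cv2.resize(b[170:380,30:310],None,fx=2.8,fy=2.8,interpolation=cv2.INTER_CUBIC))
E
```

```text
time: 38.65
tcp_pos: [411.2, -277.2, 178.3]
tool_rot: [179.9, 0.1, -71.4]
wrist_force: [0.4, 1.2, -0.1]
gripper_width: 0.004
time: 39.48
tcp_pos: [412.5, -276.1, 179.0]
tool_rot: [180.0, -0.0, -71.2]
wrist_force: [0.5, 0.4, 0.1]
gripper_width: 0.008
```

View pics/end.png

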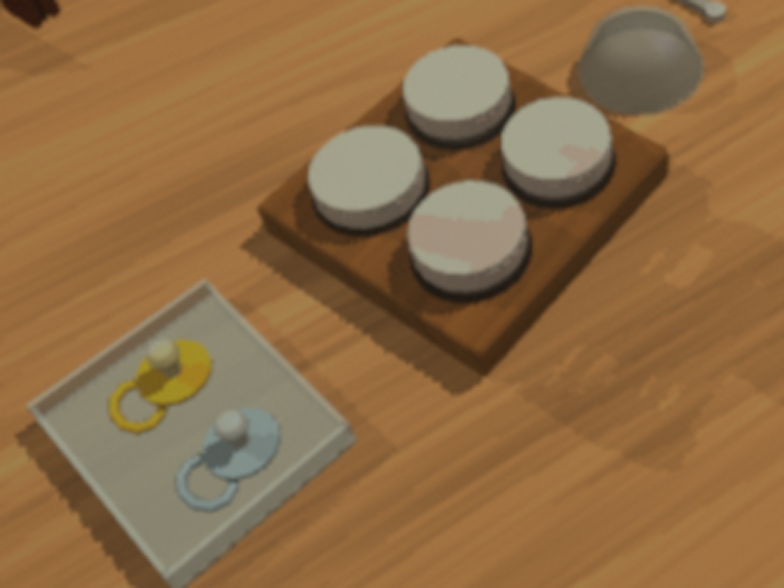

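The left cover at (366,177) now sits lower, with a thinner visible skirt, and level. The other three covers and everything else are unchanged, and the gripper is clear at the top left.

```bash
python3 -c "
from workcell import ctrl
ctrl.sign_off()"
```

```text
the job is handed in; nothing more can be done
```

The loose cover is now seated and level, and I handed the job in at about 39.5 s with the gripper clear of everything. It was the one at about (493, -149) mm in the base frame.

- **Finding it:** I pressed all four about 21 mm from their centres. At the same commanded depth this cover gave only about 2.1 N, and its far rim rose about 2 mm. The other three gave 5.3 to 6.0 N. The only higher reading at an edge was 6.1 N, during the first probe of the loose cover. No tight cover read above 6.6 N.
- **Seating it:** I pressed it in the middle up to about 22 N (peak reading 22.8 N, just over the 17–22 N you gave as right). The tip went down about 10 mm, which matches the 6 mm of spring plus the 4 mm slide.
- **Last checks:** A light edge press then gave 4.7 N, so it no longer rocks, with contact about 4 mm lower than on the other covers. The final picture shows it lower and level. The other covers, bowl and pacifiers look undisturbed, but the tongs were mostly outside that crop.

**What disagreed:**
- **Finger height:** The closed fingertips met the covers at a reported TCP height of about 34 mm instead of 58 mm. I searched down slowly by force, which used about 20 s.
- **Order of probing:** On the first probe I took the loose cover for tight. It stood out only once I had probed the others, so I pressed its edge again to confirm before seating it.
- **Camera offset:** The top camera placed the covers about 4 mm away from where the wrist and scene views did. I used the wrist view.

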